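# Free the cam lock and shuttle the sample into the light gate

### The arm

A 6-joint arm with a two-finger parallel gripper is mounted at the origin on a cart in front of the work surface, level with it; the furniture and walls round the work are solid. World frame = base frame: x ahead of the robot, y to its left, z up, the work surface at z = 0. Lengths are in m, angles in degrees, forces in N, time in s.
With the tool pointing down it reaches from about 0.3 to 0.75 m from the base axis. Payload 8.5 kg.
Tool frame: the origin (TCP) lies between the finger pads; the fingertips stand 17 mm ahead of it and the grasp point (between the pads) lies 2 mm behind it; z points along the fingers, y is the direction in which the jaws open and shut (so a half turn about z gives the same grasp; the last joint's range is limited). The gripper opens to 85 mm and grips with 20 to 120 N. Pads are 22 mm wide; open, the fingers measure 114 mm over their backs; the gripper's body (76 mm by 85 mm) begins 54 mm behind the grasp point. The pads swing forward as they close: fully open they stand 13 mm farther back than shut.
Start: joints at [-89.169, 21.807, 74.336, -0, 83.858, -12.336], TCP at [0.125, -0.536, 0.216] pointing down, gripper open.
Joint ranges: [-178.18, 178.18], [-50.72, 133.34], [12.68, 142.11], [-81.47, 261.47], [9.98, 163.14], [-165.26, 165.26]. Speed limits (degrees/s): [136.94, 136.94, 180, 180, 180, 180].

### API

Orientations are given as a 3x3 rotation matrix whose columns are the frame's x, y, z axes.
In Python, from rig import readout, eyes, env gives the robot as it stands.
- The arm moves only by the tool arm_command, never from a script. Its argument "rows" is text: rows parted by semicolons, each of 7 numbers parted by spaces: the closure, from 0 (fully open) to 1 (shut), then the shift along the tool's x, y, z in mm, then the turn, a rotation vector about the tool's x, y, z in degrees. In form: grip dx dy dz rx ry rz; .... A call has 1 to 5 rows; each row shifts and turns the commanded pose from where the row before left it, along the tool's axes as they then stand; what a row does not reach is not made up. A row lasts 1/12 s, in which the tool goes at most 41.7 mm and 7.16 degrees, less where a joint would pass 70% of its speed; a pose out of reach is approached as far as the arm can. A call with a gripper value outside its range is refused whole. The fingers move at their own pace and stop on an object; "squeeze" is the grip in N (left out, the last holds). Time passes only in rows, so rows that do not move let the fingers close. It gives the time, the measured TCP pose, the force and the opening at its end, in the units of the state.
- readout.observe(): the state, without advancing time (a new reading comes with each control period).
- eyes.get_image(name): name is "scene" or "side" or "wrist"; returns the picture (420x560x3 uint8, red, green, blue); there is no depth.
- eyes.camera_model(name): a dict with "mtx" (3x3 intrinsics, pixels), "view" (4x4, takes a point from world to camera coordinates). Camera axes: x right, y up, looking along -z (the intrinsics and any distortion apply to the point x, -y, -z); pixel columns grow to the right and rows downward; lengths in m; the calibration is good to about 2 mm. A picture is of the moment at which its call begins: read the wrist's pose just before it. camera_model takes no time and is no camera call; for the wrist camera it gives the pose at the moment of the call.
- env.close_job(): hands the job in, once; it reports no verdict.
The state is a dict: "time_s": time; "q": joint angles; "qvel": joint speeds; "joint_efforts": joint torques, N m; "position": TCP position; "tool_rot": TCP orientation; "ft_force": force on the tool from outside, world axes, zero at the start; "wrist_torque": the same for the moment, N m; "grip_width": finger opening in m.
Only numpy, scipy, OpenCV 4.12 (cv2) and the standard library are available. Lean on these libraries where they do the work, as an engineer would, in place of code of your own. Each camera call takes 0.05 s, during which the arm holds its last target. There are 200 camera calls.

### The job

Load the sample into the light gate. First push the red peg of the eccentric cam round clockwise (seen from above) until the cam's low point faces the blue carriage, with the lever over the red mark on the base plate; only then push the carriage by its black rubber pad fully home towards the cam. Only push, with the fingertips: do not grip the peg, leave the vial standing in its pocket, and leave the bottles and other things around it alone.

Things in the scene. Friction and masses are not known exactly. Their poses are not given: they have to be found in the camera images.
- shuttle: the fixture, bolted down: aluminium base plate 250 x 170 x 12 mm. Origin on the bench surface under the slide's centre line; x = direction in which the carriage is pushed, away from the robot (it may be turned some 25 degrees), y left, z up. The plate reaches from x = -140 to +110 mm. Two black gate posts, 30 x 24 mm, top 78 mm above the bench, stand at x = -5, y = +-64 mm
- carriage (a joint): travel of the carriage along the fixture's +x in m: 0 = out (start), 0.045 = fully home against its stop. It slides with about 3 N friction, has no spring and stays where it is left. Carriage: blue block 90 x 90 mm (x from -120 to -30 mm in the fixture frame at travel 0), from 14 to 54 mm above the bench; a brass roller on its nose meets the cam rim. With the cam turned high the roller is blocked after 10 to 35 mm; at the low point the rim leaves it free to the end
- push_pad (a point): centre of the outer face of the black rubber pad (70 mm wide, 26 mm high) on the robot's side of the carriage, 34 mm above the bench; moves with the carriage. Fingers have free room behind it over the base plate
- cam (a joint): angle of the cam in rad about its vertical pivot, counter-clockwise positive seen from above: 0 = low point facing the carriage (lever square to the slide, pointing to the fixture's -y, over the red mark; the thick lobe with a red dot points away from the carriage). Starts at 1.5 to 2.5; limits -0.4 and 2.7. No stop at 0: it stays where it is left (friction about 0.15 N m, some 3 N at the peg). A setting within 0.3 rad of 0 counts as low
- cam_pivot (a point): top of the cam's pivot, 44 mm above the bench, at x = 49, y = 0 mm in the fixture frame. The cam is a steel disc of 60 mm diameter, from 16 to 30 mm above the bench, its centre 18 mm off the pivot
- peg_top (a point): top of the upright red peg, 16 mm in diameter, 55 mm from the pivot on the end of the cam's lever; free from 37 mm (top of the lever) to 83 mm above the bench. In the fixture frame it lies from the pivot in the direction cam angle - 90 degrees
- low_mark (a point): red line on the base plate, under the peg's place at the low point (fixture x = 49, y = -74 mm)
- sample_vial: the sample: loose glass vial with red cap, 24 mm diameter, 64 mm tall, standing in a 30 mm deep pocket of the carriage, at fixture x = -50, y = 0 at travel 0; origin at the centre of its foot, 24 mm above the bench, its top 88 mm. It rides along
- blue_bottle: loose dropper bottle with blue cap, 35 mm diameter, 70 mm tall, left of the fixture; origin at its foot. Leave alone
- brown_bottle: loose brown dropper bottle, 35 mm diameter, 70 mm tall, right of the fixture; origin at its foot. Leave alone
- beaker: loose small beaker, 50 mm wide, 63 mm tall, left; origin at its foot. Leave alone
- tips: loose yellow pipette tip box 65 x 118 x 65 mm, left; origin at its underside. Leave alone
- clock: loose white timer 66 x 62 x 21 mm, right; origin at its underside. Leave alone

How it is judged (in metres and radians):
On the way:
1. the cam stands at its low point while the carriage is still out (value of joint cam between -0.3 and 0.3 rad and value of joint carriage below 0.008 m), for 0.2 s.
At the end, for the whole second after the job is handed in: The carriage is within 3 mm of fully home and at rest, the cam is within 0.35 rad of its low point, and the vial stands upright (within 0.2 rad) in its pocket (value of joint carriage above 0.042 m and value of joint cam between -0.35 and 0.35 rad and velocity of joint carriage below 0.005 m/s and horizontal distance between sample_vial and push_pad between 0.064 and 0.08 m and height (world z) of sample_vial below 0.032 m and angle between sample_vial's own z axis and vertical below 0.2 rad); the robot touches nothing.
It fails at once if the carriage is pushed more than 8 mm while the cam is not at its low point (value of joint carriage above 0.008 m and (value of joint cam above 0.39 rad or value of joint cam below -0.39 rad)).
It fails at once if the peg is taken between the fingers (horizontal distance between the grasp point and peg_top below 0.008 m and z of the grasp point in the frame of peg_top below 0.01 m).
It fails at once if the vial is lifted out or tipped (height (world z) of sample_vial above 0.036 m or angle between sample_vial's own z axis and vertical above 0.35 rad).
It fails at once if a thing around the work is moved by more than 20 mm or tipped (distance of any of blue_bottle, brown_bottle, beaker, tips, clock from where it was at the start of the episode above 0.02 m or angle between any of blue_bottle, brown_bottle, beaker's own z axis and vertical above 0.4 rad).
It also fails if it takes over 56 s, if anything falls off the work surface, if the arm or the gripper's body presses on something with over 40 N, if the wrist force passes 120 N, or if a joint passes its speed limit or range.

## Working session

There is one attempt and no reset: what is moved stays moved. The work goes in short steps, Python scripts to look and compute and a tool call to move; the robot and the scene stay as the last step left them, time stands still between calls to the robot, and variables do not carry over. Pictures are saved under pics/ and viewed, about 8 in all and at most 12, crops included, and the job is handed in when it is done.

Besides the shell and the picture viewer there is one more tool, called after "Emit:" by a JSON object that holds its "api" and its "payload". arm_command: Moves the arm, as the interface text tells. Its arguments: {"type":"object","properties":{"rows":{"type":"string"},"squeeze":{"type":"number"}},"required":["rows"]}

```bash
ls; mkdir -p pics; python3 - <<'E'
from rig import readout, eyes, env
import cv2,numpy as np
s=readout.observe();print(s['time_s'],s['position'],s['tool_rot'],s['grip_width'])
for n in("scene","side"):
    im=eyes.get_image(n);cv2.imwrite(f"pics/{n}0.png",im[:,:,::-1])
    m=eyes.camera_model(n);print(n,m)
E
```

```text
pics
0.0 [ 0.12528536 -0.5352241   0.2149911 ] [[ 9.73707649e-01  2.27801257e-01 -4.17874803e-05]
 [ 2.27801065e-01 -9.73706551e-01  1.49261531e-03]
 [ 2.99330902e-04 -1.46289018e-03 -9.99998885e-01]] 0.08523781273242223
scene {'mtx': array([[505.95813261,   0.        , 282.08914101],
       [  0.        , 505.95813261, 212.91764919],
       [  0.        ,   0.        ,   1.        ]]), 'view': array([[-0.15338719, -0.98803866, -0.01587357, -0.08410398],
       [ 0.6820423 , -0.11747954,  0.72181497, -0.43878198],
       [-0.71504592,  0.09989073,  0.69190402, -0.90847556],
       [ 0.        ,  0.        ,  0.        ,  1.        ]])}
side {'mtx': array([[546.15943665,   0.        , 275.42821134],
       [  0.        , 546.15943665, 208.09578238],
       [  0.        ,   0.        ,   1.        ]]), 'view': array([[ 0.84023043, -0.54221558,  0.00388462, -0.52501484],
       [ 0.23912893,  0.37697083,  0.8948242 , -0.13191438],
       [-0.48665201, -0.75092959,  0.4464018 , -1.21462276],
       [ 0.        ,  0.        ,  0.        ,  1.        ]])}
```

View pics/scene0.png

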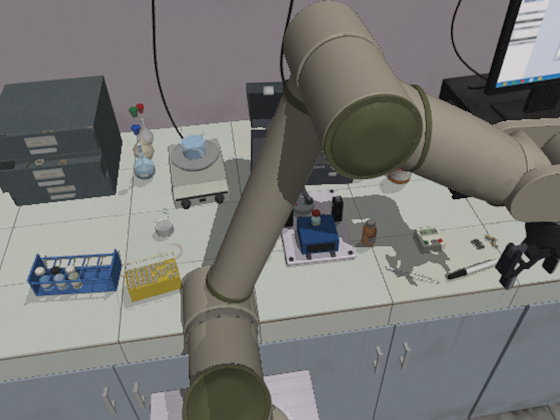

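View pics/side0.png

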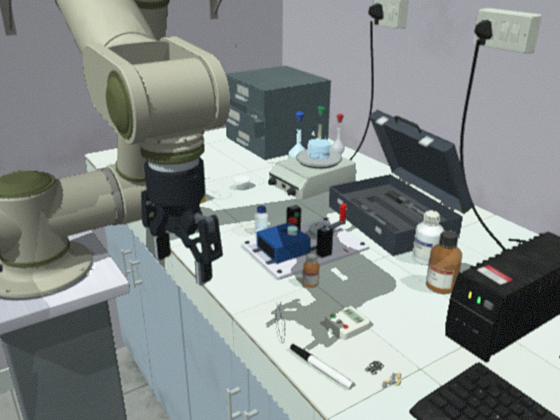

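```bash
python3 - <<'E'
import cv2,numpy as np
a=cv2.imread("pics/scene0.png")[175:275,265:395];b=cv2.imread("pics/side0.png")[190:300,232:382]
a=cv2.resize(a,None,fx=5.3,fy=5.3,interpolation=2)[:530,:689]
b=cv2.resize(b,None,fx=5,fy=5,interpolation=2)
cv2.imwrite("pics/c1.png",a);cv2.imwrite("pics/c2.png",b)
E
```

```text
(no output)
```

View pics/c1.png

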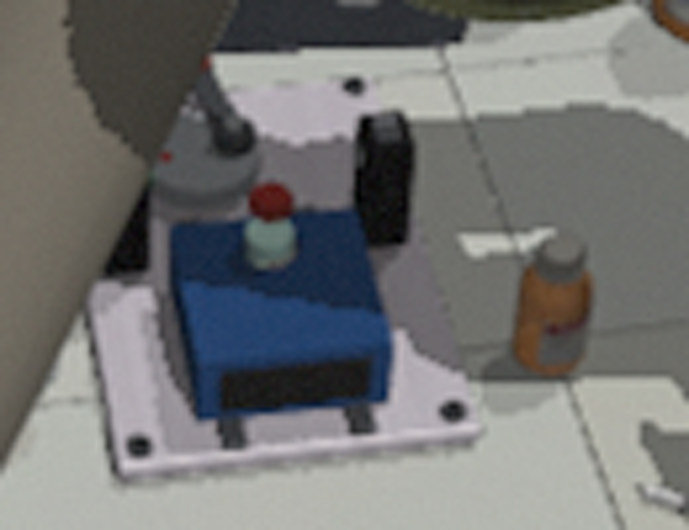

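View pics/c2.png

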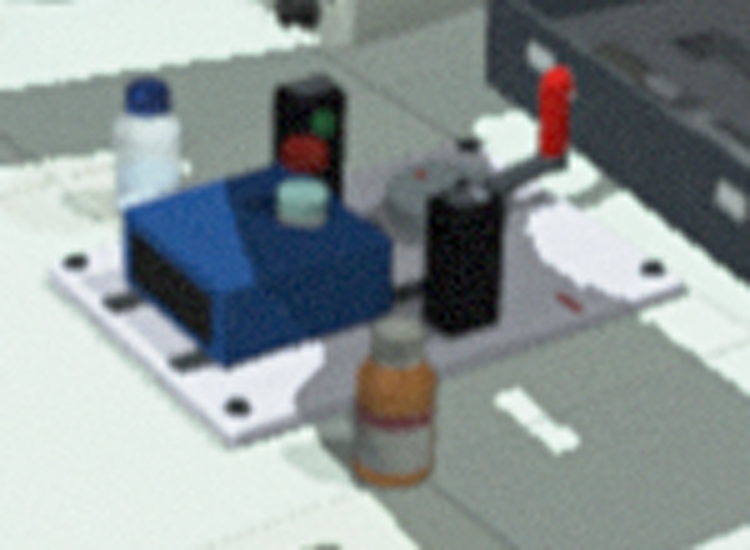

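```bash
cat > h.py <<'E'
from rig import readout, eyes, env
import numpy as np, cv2
from scipy.optimize import least_squares
def ray(n,uv,z):
    m=eyes.camera_model(n);V=m['view'];R=V[:3,:3];c=-R.T@V[:3,3]
    d=np.linalg.inv(m['mtx'])@[uv[0],uv[1],1];d=R.T@(d*[1,-1,-1])
    return c+d*(z-c[2])/d[2]
def proj(n,p):
    m=eyes.camera_model(n);q=m['view'][:3,:3]@p+m['view'][:3,3];q=m['mtx']@(q*[1,-1,-1]);return q[:2]/q[2]
E
python3 - <<'E'
from h import *
S=lambda x,y:((x+.5)/5-.5+232,(y+.5)/5-.5+190)
C=lambda x,y:((x+.5)/5.3-.5+265,(y+.5)/5.3-.5+175)
obs=[('side',S(232,435),(-.14,-.085,.012)),('side',S(50,268),(-.14,.085,.012)),('side',S(685,288),(.11,-.085,.012)),
('side',S(570,302),(.049,-.074,.012)),('scene',C(122,470),(-.14,.085,.012)),('scene',C(478,430),(-.14,-.085,.012)),
('side',S(303,142),(-.05,0,.088)),('scene',C(271,190),(-.05,0,.088))]
W=[ray(n,u,f[2])[:2] for n,u,f in obs];F=np.array([f[:2] for _,_,f in obs])
def r(p):
    c,s=np.cos(p[2]),np.sin(p[2]);return ((F@np.array([[c,s],[-s,c]])+p[:2])-W).ravel()
p=least_squares(r,[.55,-.1,0],loss='soft_l1',f_scale=.003).x
print(p,np.degrees(p[2]));print((r(p).reshape(-1,2)*1000).round(1))
c,s=np.cos(p[2]),np.sin(p[2]);R=np.array([[c,-s],[s,c]])
peg=ray('side',S(557,76),.083)[:2];f=R.T@(peg-p[:2]);d=f-[.049,0]
print('peg',peg,f,np.hypot(*d),'cam',np.arctan2(d[1],d[0])+np.pi/2)
d=R.T@(ray('side',S(553,155),.037)[:2]-p[:2]);print('pegbot',d)
g=lambda n,u,z:(R.T@(ray(n,u,z)[:2]-p[:2])).round(3)
print('brown',g('side',S(397,478),0),g('scene',C(548,365),0),'bluecap',g('side',S(150,85),.07))
print('posts',g('side',S(465,190),.078),g('side',S(310,85),.078),g('scene',C(385,128),.078))
E
```

```text
[ 0.56170781 -0.25073941 -0.02743311] -1.571801543019996
[[ 1.6 -1. ]
 [ 1.8  4.5]
 [ 6.   2.9]
 [-1.2 -3.4]
 [-0.2  2.7]
 [-1.3 -1.8]
 [-0.8 -5.6]
 [-4.3  0.8]]
peg [ 0.66012997 -0.24478505] [0.0982218 0.0086518] 0.04997638880036761 cam 1.744790728340578
pegbot [0.10235622 0.01279242]
brown [-0.089 -0.132] [-0.093 -0.129] bluecap [-0.062  0.123]
posts [-0.002 -0.055] [-0.004  0.07 ] [-0.001 -0.064]
```

```bash
python3 - <<'E'
from h import *
for u in [(330,205),(360,225),(400,250)]: print('box foot',ray('side',u,0))
for u in [(330,186),(392,230)]: print('box rim? z .06',ray('side',u,.06))
E
```

```text
box foot [ 0.74066101 -0.09731631  0.        ]
box foot [ 0.73390318 -0.23045564  0.        ]
box foot [ 0.7316425 -0.3763424  0.       ]
box rim? z .06 [ 0.73440302 -0.10062864  0.06      ]
box rim? z .06 [ 0.70271137 -0.37134098  0.06      ]
```

Emit:
{"api": "arm_command", "payload": {"rows": "1 37 -12 0 0 0 0;1 37 -12 0 0 0 0;1 37 -12 0 0 0 0;1 37 -12 0 0 0 0;1 37 -12 0 0 0 0", "squeeze": 40}}

```text
time_s: 0.52
position: [0.293, -0.4336, 0.2154]
tool_rot: [[0.974, 0.227, -0.0], [0.227, -0.974, 0.001], [-0.0, -0.001, -1.0]]
ft_force: [-0.3, -0.5, 0.0]
grip_width: 0.0256
```

Emit:
{"api": "arm_command", "payload": {"rows": "1 37 -12 0 0 0 0;1 37 -12 0 0 0 0;1 37 -12 0 0 0 0;1 37 -12 0 0 0 0;1 37 -12 0 0 0 0"}}

```text
time_s: 0.93
position: [0.4596, -0.3329, 0.2154]
tool_rot: [[0.974, 0.228, -0.0], [0.228, -0.974, 0.0], [-0.0, -0.001, -1.0]]
ft_force: [-0.5, -0.8, 1.1]
grip_width: 0.0001
```

Emit:
{"api": "arm_command", "payload": {"rows": "1 30 -12 0 0 0 -7;1 0 0 0 0 0 -7;1 0 0 0 0 0 -7;1 0 0 0 0 0 -7;1 0 0 0 0 0 -7"}}

```text
time_s: 1.35
position: [0.4848, -0.3155, 0.2151]
tool_rot: [[0.662, 0.75, -0.001], [0.75, -0.662, 0.001], [0.0, -0.001, -1.0]]
ft_force: [-0.2, 0.5, -0.1]
grip_width: 0.0002
```

Emit:
{"api": "arm_command", "payload": {"rows": "1 0 0 0 0 0 -7;1 0 0 0 0 0 -7;1 0 0 0 0 0 -7;1 0 0 0 0 0 -7;1 0 0 0 0 0 -7"}}

```text
time_s: 1.77
position: [0.4846, -0.3157, 0.2152]
tool_rot: [[0.113, 0.994, -0.001], [0.994, -0.113, 0.001], [0.001, -0.001, -1.0]]
ft_force: [0.6, 0.8, 0.5]
grip_width: -0.0002
```

Emit:
{"api": "arm_command", "payload": {"rows": "1 0 0 0 0 0 -7;1 0 0 0 0 0 -7;1 0 0 0 0 0 0"}}

```text
time_s: 2.02
position: [0.4846, -0.3158, 0.2152]
tool_rot: [[-0.129, 0.992, -0.001], [0.992, 0.129, 0.001], [0.001, -0.001, -1.0]]
ft_force: [-0.4, -0.5, 0.3]
grip_width: 0.0001
```

```bash
python3 - <<'E'
from h import *
s=readout.observe();print(s['q'],s['position'])
im=eyes.get_image('wrist');cv2.imwrite("pics/w1.png",im[:,:,::-1])
m=eyes.camera_model('wrist');print(m)
for p in [(.610,-.252,.044),(.663,-.244,.083)]:print(proj('wrist',np.array(p)))
E
```

```text
[-4.48112974e+01  2.47259124e+01  6.96598866e+01 -6.24341765e-04
  8.56675244e+01 -5.22252439e+01] [ 0.48455935 -0.31575672  0.21523358]
{'mtx': array([[355.28745396,   0.        , 280.83838765],
       [  0.        , 355.28745396, 203.05251432],
       [  0.        ,   0.        ,   1.        ]]), 'view': array([[ 9.92530991e-01,  1.21992086e-01, -4.02230420e-04,
        -4.42111199e-01],
       [-1.16273962e-01,  9.45000211e-01, -3.05704051e-01,
         3.94829437e-01],
       [-3.69133672e-02,  3.03467514e-01,  9.52126500e-01,
        -2.65713295e-01],
       [ 0.00000000e+00,  0.00000000e+00,  0.00000000e+00,
         1.00000000e+00]])}
[426.74905492 123.4662614 ]
[512.71352565 126.08404765]
```

View pics/w1.png

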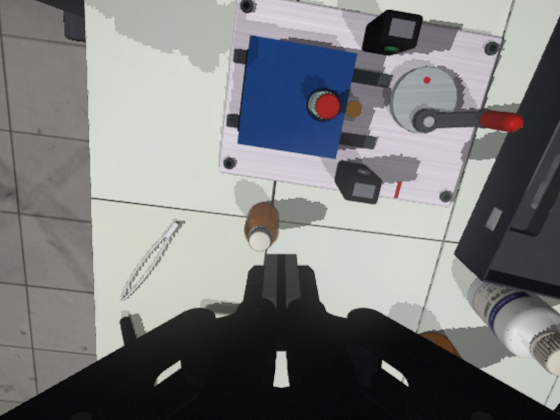

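```bash
python3 - <<'E'
from h import *
P={'pivot':(426,121,.044),'peg':(516.5,123,.083),'vial':(328,106,.088),'mark':(398,190,.012),'b1':(247,6,.015),'b2':(229,163,.015),'b3':(446,196,.015),'b4':(491,48,.015)}
W={k:ray('wrist',v[:2],v[2])[:2] for k,v in P.items()}
for k in W:print(k,W[k].round(4))
yaws=[np.degrees(np.arctan2(*(b-a)[::-1])) for a,b in [(W['b2'],W['b3']),(W['b1'],W['b4']),(W['vial'],W['pivot'])]]
print('yaw',yaws,'bolt centre',np.mean([W[f'b{i}'] for i in range(1,5)],0))
y=np.radians(np.mean(yaws[:2]));d=W['peg']-W['pivot'];a=np.arctan2(d[1],d[0])
print(np.hypot(*d),np.degrees(a),'cam',a-y+np.pi/2)
E
```

```text
pivot [ 0.6088 -0.2499]
peg [ 0.6652 -0.2413]
vial [ 0.5126 -0.2466]
mark [ 0.61   -0.3243]
b1 [ 0.4359 -0.1717]
b2 [ 0.4309 -0.3166]
b3 [ 0.6605 -0.3238]
b4 [ 0.6642 -0.1787]
yaw [np.float64(-1.8102395240055358), np.float64(-1.760095698042994), np.float64(-2.005433609137899)] bolt centre [ 0.54786712 -0.24772252]
0.057106985386578116 8.721534878745732 cam 1.7541728787688688
```

Emit:
{"api": "arm_command", "payload": {"rows": "1 16 37 0 0 0 0;1 16 37 0 0 0 0;1 16 37 0 0 0 0;1 16 37 0 0 0 0;1 15.5 39.5 0 0 0 -1"}}

```text
time_s: 2.48
position: [0.6614, -0.2126, 0.2156]
tool_rot: [[-0.137, 0.991, -0.0], [0.991, 0.137, 0.0], [0.0, -0.0, -1.0]]
ft_force: [-0.4, -0.8, 0.5]
grip_width: 0.0001
```

Emit:
{"api": "arm_command", "payload": {"rows": "1 0 0 20 0 0 0;1 0 0 25 0 0 0;1 0 0 25 0 0 0;1 0 0 0 0 0 0;1 0 0 0 0 0 0"}}

```text
time_s: 2.9
position: [0.6598, -0.2138, 0.1449]
tool_rot: [[-0.139, 0.99, -0.002], [0.99, 0.139, 0.001], [0.002, -0.002, -1.0]]
ft_force: [0.4, -0.3, 0.4]
grip_width: -0.0
```

```bash
python3 - <<'E'
from h import *
s=readout.observe();print(s['q'],s['position'])
im=eyes.get_image('wrist');cv2.imwrite("pics/w2.png",im[:,:,::-1])
E
```

```text
[-2.77111714e+01  3.94547518e+01  5.44642628e+01 -1.35233970e-03
  8.62350501e+01 -3.57245388e+01] [ 0.65975465 -0.21382739  0.14487516]
```

View pics/w2.png

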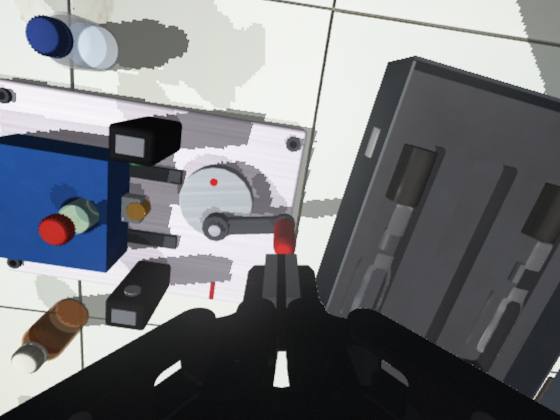

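```bash
python3 - <<'E'
from h import *
print(proj('wrist',np.array([.6598,-.2138,.128])),proj('wrist',np.array([.6652,-.2413,.083])),proj('wrist',np.array([.6652,-.2413,.037])),proj('wrist',np.array([.61,-.25,.044])))
V=eyes.camera_model('wrist')['view'];print(-V[:3,:3].T@V[:3,3])
print('pivot',ray('wrist',(216,229),.044),'peg base',ray('wrist',(284,222),.037))
E
```

```text
[280.26813115 239.11261122] [282.5451222  250.21798195] [282.23853713 225.57787774] [211.59733751 229.93756968]
[ 0.64916407 -0.13705144  0.30484157]
pivot [ 0.61337907 -0.24872028  0.044     ] peg base [ 0.6661711  -0.23804054  0.037     ]
```

```bash
python3 - <<'E'
from h import *
s=readout.observe();R=s['tool_rot'];p=s['position']
for x in(-11,0,11):
  print(x,[proj('wrist',p+R@np.array([x,0,z])*1e-3).round(0) for z in(17,0,-15,-30)],[proj('wrist',p+R@np.array([x,14,z])*1e-3).round(0) for z in(17,0,-30)])
im=cv2.imread('pics/w2.png')[225:420,200:360];cv2.imwrite('pics/w2c.png',cv2.resize(cv2.convertScaleAbs(im,alpha=2.5,beta=20),None,fx=3,fy=3,interpolation=2))
E
```

```text
-11 [array([281., 260.]), array([281., 275.]), array([281., 292.]), array([282., 311.])] [array([307., 260.]), array([309., 275.]), array([315., 311.])]
0 [array([281., 241.]), array([281., 255.]), array([281., 270.]), array([282., 288.])] [array([307., 241.]), array([310., 255.]), array([316., 288.])]
11 [array([281., 222.]), array([281., 235.]), array([281., 248.]), array([282., 264.])] [array([308., 222.]), array([310., 235.]), array([316., 264.])]
```

View pics/w2c.png

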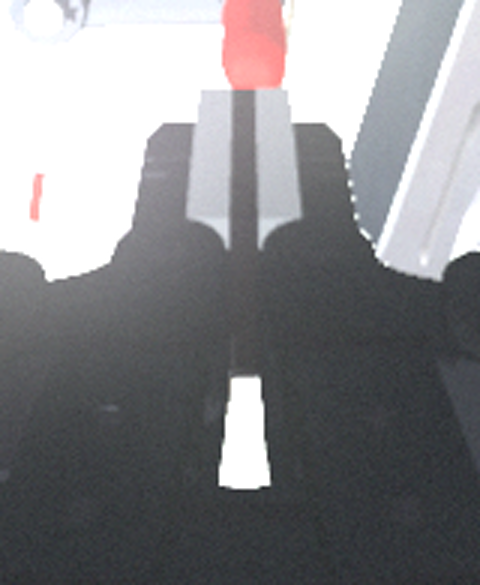

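```bash
python3 - <<'E'
from h import *
im=eyes.get_image('side')[:,:,::-1].copy()
cv2.imwrite('pics/s2raw.png',im)
s=readout.observe();R=s['tool_rot'];p=s['position']
for z in(17,0,-15,-50):print(z,[proj('side',p+R@np.array([x,0,z])*1e-3).round(1) for x in(-11,0,11)])
c=im[90:260,230:400];cv2.imwrite('pics/s2.png',cv2.resize(cv2.convertScaleAbs(c,alpha=1.6,beta=10),None,fx=3.5,fy=3.5,interpolation=2))
E
```

```text
17 [array([339.7, 183.7]), array([336.4, 182.3]), array([333.1, 180.9])]
0 [array([340.1, 177.2]), array([336.7, 175.8]), array([333.4, 174.5])]
-15 [array([340.5, 171.4]), array([337.1, 170.1]), array([333.7, 168.7])]
-50 [array([341.3, 157.6]), array([337.8, 156.3]), array([334.4, 155. ])]
```

View pics/s2.png

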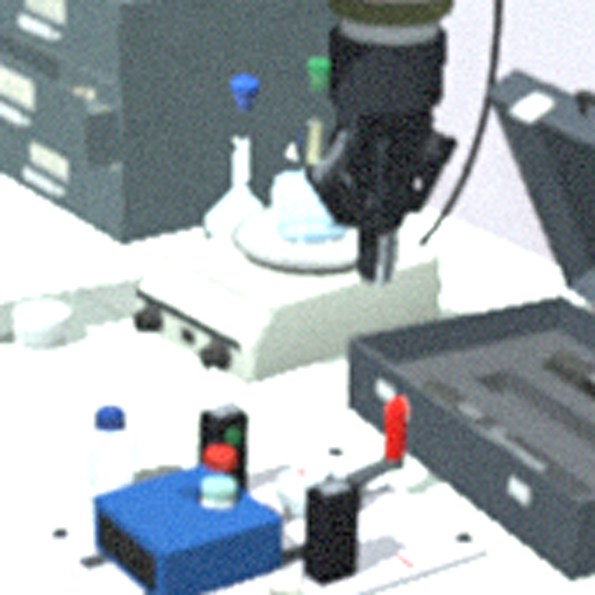

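```bash
python3 - <<'E'
from h import *
s=readout.observe();R=s['tool_rot'];p=s['position'];print(p,s['time_s'])
f=lambda q:np.r_[proj('wrist',q)-(281,255),proj('side',q)-(338,170)]
r=least_squares(f,p);print(r.x,r.fun,'tool mm',R.T@(r.x-p)*1e3)
print(proj('side',np.array([.6652,-.2413,.083])),'seen',(230+397/3.5,90+400/3.5), proj('side',np.array([.6652,-.2413,.037])),(230+395/3.5,90+460/3.5))
E
```

```text
[ 0.66071758 -0.21443997  0.14758844] 3.0
[ 0.65989835 -0.20886012  0.15890023] [ 0.39736506  0.36895293 -2.72921176  0.79132899] tool mm [ 5.62152187e+00 -2.86559989e-03 -1.13208216e+01]
[343.72042213 203.76755301] seen (343.42857142857144, 204.28571428571428) [342.60158794 220.60283743] (342.8571428571429, 221.42857142857142)
```

Emit:
{"api": "arm_command", "payload": {"rows": "1 0 0 21 0 0 0;1 0 0 21 0 0 0;1 0 0 21 0 0 0;1 0 0 21 0 0 0;1 0 0 0 0 0 0"}}

```text
time_s: 3.42
position: [0.659, -0.2137, 0.0593]
tool_rot: [[-0.141, 0.99, -0.004], [0.99, 0.141, 0.002], [0.003, -0.003, -1.0]]
ft_force: [-1.1, 0.6, -0.7]
grip_width: 0.0001
```

Emit:
{"api": "arm_command", "payload": {"rows": "1 0 0 0 0 0 0;1 0 0 0 0 0 0"}}

```text
time_s: 3.58
position: [0.6612, -0.2146, 0.0642]
tool_rot: [[-0.142, 0.99, 0.003], [0.99, 0.142, -0.002], [-0.002, 0.003, -1.0]]
ft_force: [0.7, -0.3, 0.8]
grip_width: 0.0005
```

Emit:
{"api": "arm_command", "payload": {"rows": "1 -4 0 0 0 0 0;1 -4 0 0 0 0 0;1 -3.9 1.3 0 0 0 4;1 -3.9 1.3 0 0 0 4;1 -3.9 1.3 0 0 0 4"}}

```text
time_s: 4.0
position: [0.6663, -0.2335, 0.0631]
tool_rot: [[0.07, 0.998, 0.001], [0.998, -0.07, 0.0], [0.0, 0.001, -1.0]]
ft_force: [-2.5, 3.2, 3.1]
grip_width: 0.0003
```

Emit:
{"api": "arm_command", "payload": {"rows": "1 -3.9 1.3 0 0 0 4;1 -3.9 1.3 0 0 0 4;1 0 0 0 0 0 0"}}

```text
time_s: 4.25
position: [0.668, -0.2421, 0.0629]
tool_rot: [[0.208, 0.978, 0.001], [0.978, -0.208, -0.001], [-0.0, 0.001, -1.0]]
ft_force: [-2.1, 1.7, 4.1]
grip_width: 0.0001
```

```bash
python3 - <<'E'
from h import *
s=readout.observe();print(s['position'],s['ft_force'],s['time_s'])
a=eyes.get_image('side')[150:250,260:400,::-1];b=eyes.get_image('wrist')[80:320,150:420,::-1]
a=cv2.resize(a,(420,300));b=cv2.resize(b,(338,300))
cv2.imwrite('pics/p1.png',np.hstack([a,b]))
E
```

```text
[ 0.6680312  -0.24212692  0.06294212] [-2.14651142  1.71904229  4.07844067] 4.25
```

View pics/p1.png

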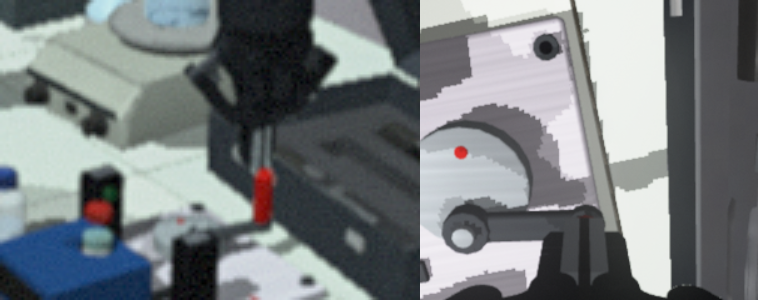

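Emit:
{"api": "arm_command", "payload": {"rows": "1 -3.9 1.3 0 0 0 4;1 -3.9 1.3 0 0 0 4;1 -3.9 1.3 0 0 0 4;1 -3.9 1.3 0 0 0 4;1 -3.9 1.3 0 0 0 4"}}

```text
time_s: 4.77
position: [0.6676, -0.2612, 0.0624]
tool_rot: [[0.528, 0.849, 0.001], [0.849, -0.528, 0.0], [0.001, 0.0, -1.0]]
ft_force: [-2.8, 3.7, 4.5]
grip_width: 0.0001
```

Emit:
{"api": "arm_command", "payload": {"rows": "1 -3.9 1.3 0 0 0 4;1 -3.9 1.3 0 0 0 4;1 -3.9 1.3 0 0 0 4;1 -3.9 1.3 0 0 0 4;1 0 0 0 0 0 0"}}

```text
time_s: 5.18
position: [0.662, -0.2774, 0.0621]
tool_rot: [[0.742, 0.671, 0.001], [0.671, -0.742, -0.0], [0.001, 0.001, -1.0]]
ft_force: [0.5, 2.0, 1.8]
grip_width: 0.0001
```

```bash
python3 - <<'E'
from h import *
s=readout.observe();p=s['position'];R=s['tool_rot'];print(p,s['ft_force'],s['time_s'])
print('TCP from pivot in tool mm',R.T@(p-[.610,-.250,.06])*1e3,'yaw',np.degrees(np.arctan2(R[1,0],R[0,0])))
b=eyes.get_image('wrist')
hsv=cv2.cvtColor(b,cv2.COLOR_RGB2HSV);m=((hsv[...,0]<8)|(hsv[...,0]>172))&(hsv[...,1]>150)&(hsv[...,2]>80)
n,l,st,c=cv2.connectedComponentsWithStats(m.astype('uint8'))
for i in range(1,n):
    if st[i,4]>12:print(st[i],c[i].round(1),ray('wrist',c[i],.030)[:2].round(4))
cv2.imwrite('pics/p2.png',b[:,:,::-1])
E
```

```text
[ 0.66204895 -0.27737788  0.06210336] [0.51542546 1.96263449 1.78670134] 5.1833
TCP from pivot in tool mm [20.24674878 55.21740062 -2.04300629] yaw 42.11977903056663
[176 198   9   9  71] [180.  202.2] [ 0.637 -0.224]
```

Emit:
{"api": "arm_command", "payload": {"rows": "1 -3.9 1.3 0 0 0 4;1 -3.9 1.3 0 0 0 4;1 -3.9 1.3 0 0 0 4;1 -3.9 1.3 0 0 0 4;1 -3.9 1.3 0 0 0 4"}}

```text
time_s: 5.65
position: [0.65, -0.293, 0.0619]
tool_rot: [[0.926, 0.378, 0.001], [0.378, -0.926, 0.0], [0.001, 0.0, -1.0]]
ft_force: [3.0, 2.6, 1.9]
grip_width: 0.0003
```

Emit:
{"api": "arm_command", "payload": {"rows": "1 -3.9 1.3 0 0 0 4;1 -3.9 1.3 0 0 0 4;1 -3.9 1.3 0 0 0 4;1 -3.9 1.3 0 0 0 4;1 0 0 0 0 0 0"}}

```text
time_s: 6.07
position: [0.636, -0.3028, 0.0618]
tool_rot: [[0.994, 0.108, 0.001], [0.108, -0.994, -0.0], [0.001, 0.0, -1.0]]
ft_force: [0.2, 0.7, 0.8]
grip_width: 0.0001
```

```bash
cat > dot.py <<'E'
from h import *
s=readout.observe();p=s['position'];R=s['tool_rot'];print(p,s['ft_force'],s['time_s'])
print('TCP from pivot in tool mm',R.T@(p-[.610,-.250,.06])*1e3,'yaw',np.degrees(np.arctan2(R[1,0],R[0,0])))
b=eyes.get_image('wrist')
hsv=cv2.cvtColor(b,cv2.COLOR_RGB2HSV);m=((hsv[...,0]<8)|(hsv[...,0]>172))&(hsv[...,1]>150)&(hsv[...,2]>80)
n,l,st,c=cv2.connectedComponentsWithStats(m.astype('uint8'))
for i in range(1,n):
    if st[i,4]>12:
        w=ray('wrist',c[i],.030)[:2];d=w-[.610,-.250];print(st[i],w.round(4),'cam if dot',np.degrees(np.arctan2(d[1],d[0]))+1.8,np.hypot(*d))
cv2.imwrite('pics/p3.png',b[:,:,::-1])
E
python3 dot.py
```

```text
[ 0.63601936 -0.30283306  0.06182073] [0.23013609 0.73085026 0.77368422] 6.0667
TCP from pivot in tool mm [20.16729955 55.33301986 -1.78656644] yaw 6.19516853831861
[173 199  10  10  76] [ 0.6467 -0.2437] cam if dot 11.585574664428302 0.03719133980945236
[298 259  22   7  96] [ 0.6183 -0.3217] cam if dot -81.58234415337571 0.07215886785646004
```

Cam at about 8–11°; one last step of 8°.

Emit:
{"api": "arm_command", "payload": {"rows": "1 -3.9 1.3 0 0 0 4;1 -3.9 1.3 0 0 0 4;1 0 0 0 0 0 0;1 0 0 0 0 0 0;1 0 0 0 0 0 0"}}

```text
time_s: 6.53
position: [0.6286, -0.3059, 0.0617]
tool_rot: [[1.0, -0.028, -0.0], [-0.028, -1.0, -0.0], [0.0, 0.0, -1.0]]
ft_force: [1.0, 0.0, 0.9]
grip_width: -0.0001
```

```bash
python3 dot.py
```

```text
[ 0.62855428 -0.30591414  0.06165473] [0.97907258 0.04784626 0.90097169] 6.5333
TCP from pivot in tool mm [20.12601642 55.36841797 -1.63454485] yaw -1.6183773699622765
[172 200  10   9  73] [ 0.647  -0.2485] cam if dot 4.064976836466142 0.037064176123860794
[295 246  26   5 121] [ 0.6176 -0.3215] cam if dot -82.09630872538737 0.07189491955714696
```

Emit:
{"api": "arm_command", "payload": {"rows": "1 10 0 0 0 0 0;1 0 0 -30 0 0 0;1 0 0 -40 0 0 0;1 0 0 -40 0 0 0;1 -10 0 0 0 0 0"}}

```text
time_s: 7.0
position: [0.6313, -0.3073, 0.1803]
tool_rot: [[1.0, -0.029, 0.011], [-0.029, -1.0, -0.009], [0.012, 0.008, -1.0]]
ft_force: [1.0, -0.7, 0.8]
grip_width: -0.0002
```

Emit:
{"api": "arm_command", "payload": {"rows": "1 -38 -9 0 0 0 0;1 -38 -9 0 0 0 0;1 -38 -9 0 0 0 0;1 -38 -9 0 0 0 0;1 -38 -9 0 0 0 0"}}

```text
time_s: 7.42
position: [0.4379, -0.254, 0.1714]
tool_rot: [[1.0, -0.03, -0.001], [-0.03, -1.0, -0.0], [-0.001, 0.0, -1.0]]
ft_force: [0.9, -1.3, -0.0]
grip_width: 0.0
```

Emit:
{"api": "arm_command", "payload": {"rows": "1 -38 -11 0 0 0 0;1 0 0 0 0 0 0;1 0 0 0 0 0 0"}}

```text
time_s: 7.67
position: [0.4009, -0.2422, 0.172]
tool_rot: [[1.0, -0.031, -0.001], [-0.031, -1.0, -0.0], [-0.001, 0.0, -1.0]]
ft_force: [0.1, -0.0, 0.7]
grip_width: -0.0001
```

```bash
python3 dot.py; python3 - <<'E'
from h import *
s=readout.observe();p=s['position'];c,q=np.cos(-.0315),np.sin(-.0315)
print('TCP fixture',np.array([[c,q],[-q,c]])@(p[:2]-[.5625,-.2485]),p[2])
E
```

```text
[ 0.40085143 -0.24216515  0.17196446] [ 0.06831463 -0.04608992  0.6801764 ] 7.6667
TCP from pivot in tool mm [-209.35710056   -1.24985091 -111.84181821] yaw -1.7998155853284101
[266  18  32  33 763] [ 0.5209 -0.248 ] cam if dot 180.51576491261065 0.08912291799026763
TCP fixture [-0.16041327  0.0004737 ] 0.17209141723458368
```

View pics/p3.png

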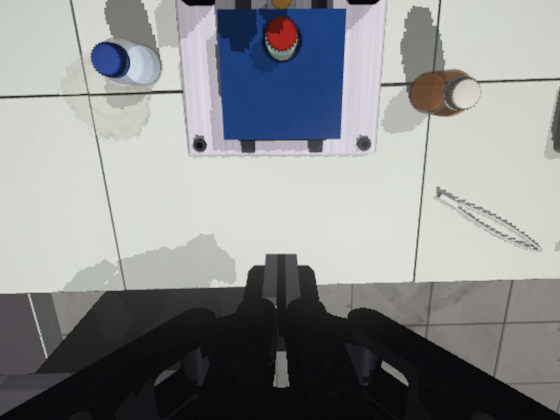

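Emit:
{"api": "arm_command", "payload": {"rows": "1 0 0 32 0 0 0;1 0 0 32 0 0 0;1 0 0 32 0 0 0;1 0 0 25 0 0 0;1 0 0 15 0 0 0"}}

```text
time_s: 8.13
position: [0.4027, -0.2426, 0.0328]
tool_rot: [[1.0, -0.03, -0.002], [-0.03, -1.0, 0.002], [-0.002, -0.002, -1.0]]
ft_force: [0.3, 0.4, 0.4]
grip_width: 0.0001
```

Emit:
{"api": "arm_command", "payload": {"rows": "1 0 0 0 0 0 0;1 4 0 0 0 0 0;1 4 0 0 0 0 0;1 0 0 0 0 0 0;1 0 0 0 0 0 0"}}

```text
time_s: 8.55
position: [0.4111, -0.2434, 0.0366]
tool_rot: [[1.0, -0.031, 0.002], [-0.031, -1.0, -0.002], [0.002, 0.002, -1.0]]
ft_force: [0.5, -0.5, -0.7]
grip_width: 0.0003
```

```bash
python3 - <<'E'
from h import *
s=readout.observe();p=s['position'];R=s['tool_rot'];print(p,s['ft_force'])
im=eyes.get_image('side');cv2.imwrite('pics/s3.png',cv2.resize(im[175:285,215:375,::-1],None,fx=5,fy=5,interpolation=2))
for z in(17,-11):print([(proj('side',p+R@np.array([x,-14,z])*1e-3)-(215,175))*5 for x in(-11,11)])
E
```

```text
[ 0.41111704 -0.24335229  0.03655257] [ 0.46607281 -0.49102961 -0.6818726 ]
[array([159.55789642, 398.82276598]), array([202.27061988, 385.81828601])]
[array([158.19793933, 344.95398845]), array([201.35675833, 332.26372001])]
```

View pics/s3.png

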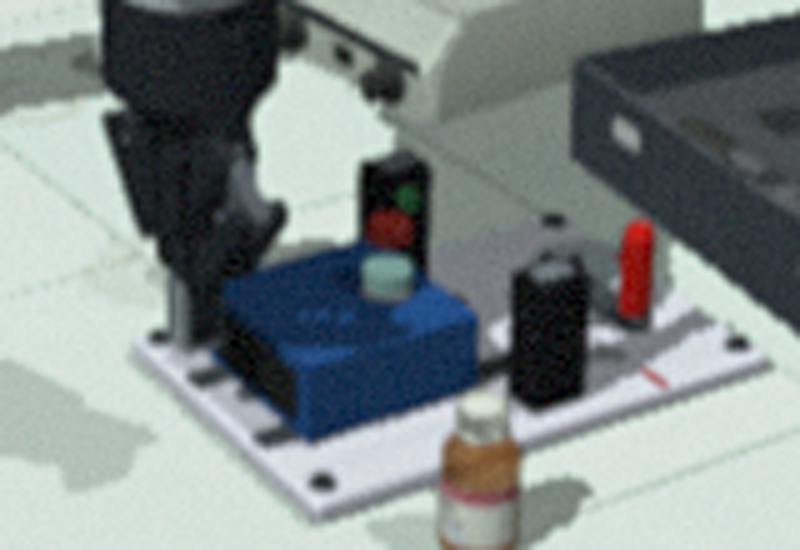

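```bash
python3 - <<'E'
from h import *
y=-.0315;c,q=np.cos(y),np.sin(y);Rt=np.array([[c,q],[-q,c]])
for u,z in [((637,226),.083),((633,318),.037)]:
    w=ray('side',((u[0]+.5)/5-.5+215,(u[1]+.5)/5-.5+175),z)[:2];f=Rt@(w-[.5625,-.2485]);d=f-[.049,0];print(f,np.hypot(*d),'cam deg',np.degrees(np.arctan2(d[1],d[0]))+90)
w=np.array([.5625,-.2485])+Rt.T@[.049,-.055]
for p in [[*w,.083],[*w,.037]]:print('expected',(proj('side',np.array(p))-(215,175))*5)
E
```

```text
[ 0.04811287 -0.05414371] 0.05415098065467085 cam deg -0.9386891237146529
[ 0.04645614 -0.05768896] 0.057745024391318074 cam deg -2.5248842271162886
expected [637.70056206 224.29131293]
expected [631.87139997 312.13911303]
```

Emit:
{"api": "arm_command", "payload": {"rows": "1 5 0 0 0 0 0;1 0 0 3 0 0 0;1 0 0 3 0 0 0;1 0 0 2 0 0 0;1 0 0 0 0 0 0"}}

```text
time_s: 9.02
position: [0.4149, -0.2428, 0.0271]
tool_rot: [[0.999, -0.032, -0.001], [-0.032, -0.999, 0.001], [-0.001, -0.001, -1.0]]
ft_force: [-0.6, -1.0, -1.2]
grip_width: -0.0
```

Emit:
{"api": "arm_command", "payload": {"rows": "1 0 0 2 0 0 0;1 0 0 2 0 0 0;1 0 0 0 0 0 0"}}

```text
time_s: 9.27
position: [0.4151, -0.2429, 0.0233]
tool_rot: [[0.999, -0.032, -0.0], [-0.032, -0.999, 0.0], [-0.0, -0.0, -1.0]]
ft_force: [0.7, -0.3, -0.1]
grip_width: -0.0002
```

Emit:
{"api": "arm_command", "payload": {"rows": "1 0 0 4 0 0 0;1 5 0 0 0 0 0;1 5 0 0 0 0 0;1 4 0 0 0 0 0;1 4 0 0 0 0 0"}}

```text
time_s: 9.68
position: [0.4335, -0.2437, 0.0197]
tool_rot: [[1.0, -0.031, -0.001], [-0.031, -1.0, -0.0], [-0.001, 0.0, -1.0]]
ft_force: [-4.0, -1.5, 1.0]
grip_width: -0.0002
```

Emit:
{"api": "arm_command", "payload": {"rows": "1 4 0 0 0 0 0;1 4 0 0 0 0 0;1 4 0 0 0 0 0;1 4 0 0 0 0 0;1 4 0 0 0 0 0"}}

```text
time_s: 10.1
position: [0.4535, -0.2442, 0.0196]
tool_rot: [[0.999, -0.032, -0.0], [-0.032, -0.999, 0.0], [-0.0, -0.0, -1.0]]
ft_force: [-4.0, -0.2, 1.7]
grip_width: -0.0001
```

Emit:
{"api": "arm_command", "payload": {"rows": "1 4 0 0 0 0 0;1 4 0 0 0 0 0;1 4 0 0 0 0 0;1 0 0 0 0 0 0"}}

```text
time_s: 10.43
position: [0.4661, -0.2446, 0.0196]
tool_rot: [[0.999, -0.032, 0.001], [-0.032, -0.999, -0.0], [0.001, 0.0, -1.0]]
ft_force: [1.2, 0.5, -0.3]
grip_width: 0.0002
```

```bash
python3 - <<'E'
from h import *
s=readout.observe();p=s['position'];print(p,s['ft_force'],s['time_s'])
im=eyes.get_image('side');cv2.imwrite('pics/s4.png',cv2.resize(im[175:285,215:375,::-1],None,fx=5,fy=5,interpolation=2))
E
```

```text
[ 0.46613903 -0.24463024  0.01959024] [ 1.24435188  0.53513418 -0.31600815] 10.4333
```

View pics/s4.png

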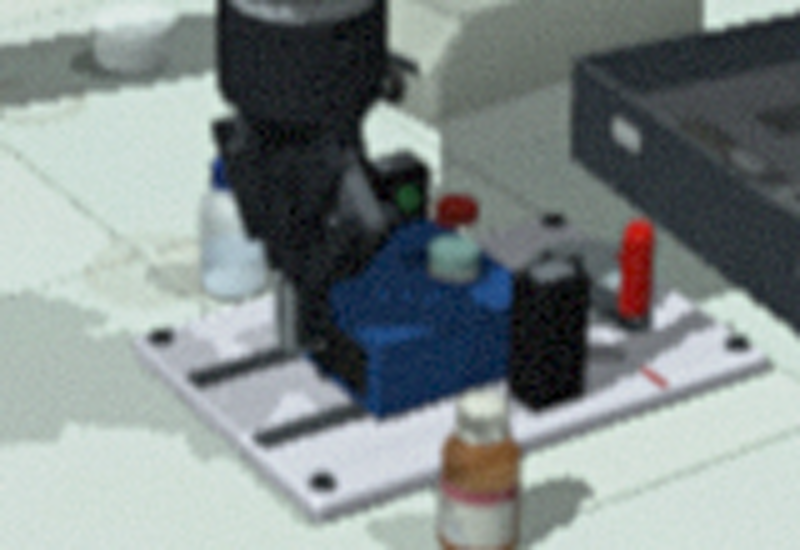

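Emit:
{"api": "arm_command", "payload": {"rows": "1 3 0 0 0 0 0;1 3 0 0 0 0 0;1 2 0 0 0 0 0"}}

```text
time_s: 10.73
position: [0.4733, -0.2448, 0.0196]
tool_rot: [[0.999, -0.032, -0.0], [-0.032, -0.999, 0.0], [-0.0, -0.0, -1.0]]
ft_force: [-2.7, 0.4, 0.8]
grip_width: 0.0001
```

Emit:
{"api": "arm_command", "payload": {"rows": "1 2 0 0 0 0 0;1 2 0 0 0 0 0"}}

```text
time_s: 10.9
position: [0.4745, -0.2447, 0.0194]
tool_rot: [[0.999, -0.031, -0.007], [-0.031, -1.0, 0.001], [-0.007, -0.001, -1.0]]
ft_force: [-25.9, -4.2, 12.6]
grip_width: -0.0001
```

Emit:
{"api": "arm_command", "payload": {"rows": "1 1 0 0 0 0 0;1 1 0 0 0 0 0"}}

```text
time_s: 11.07
position: [0.4745, -0.2447, 0.0194]
tool_rot: [[0.999, -0.031, -0.011], [-0.031, -1.0, 0.002], [-0.011, -0.002, -1.0]]
ft_force: [-32.2, -4.3, 15.7]
grip_width: -0.0001
```

Emit:
{"api": "arm_command", "payload": {"rows": "1 -10 0 0 0 0 0;1 -20 0 0 0 0 0;1 -20 0 0 0 0 0;1 0 0 -40 0 0 0;1 0 0 -40 0 0 0"}}

```text
time_s: 11.48
position: [0.428, -0.2428, 0.0995]
tool_rot: [[0.999, -0.033, -0.003], [-0.033, -0.999, 0.003], [-0.003, -0.003, -1.0]]
ft_force: [0.8, -0.9, -0.4]
grip_width: 0.0003
```

Emit:
{"api": "arm_command", "payload": {"rows": "1 0 0 -40 0 0 0;1 -30 0 -30 0 0 0;1 0 0 0 0 0 0;1 0 0 0 0 0 0;1 0 0 0 0 0 0"}}

```text
time_s: 11.9
position: [0.4001, -0.2425, 0.1686]
tool_rot: [[0.999, -0.032, 0.0], [-0.032, -0.999, 0.0], [0.0, -0.0, -1.0]]
ft_force: [0.0, 0.5, -0.6]
grip_width: -0.0002
```

```bash
python3 - <<'E'
from h import *
s=readout.observe();print(s['position'],s['ft_force'],s['time_s'])
y=-.0315;c,q=np.cos(y),np.sin(y);Rt=np.array([[c,q],[-q,c]])
im=eyes.get_image('side');w=eyes.get_image('wrist')
cv2.imwrite('pics/f.png',np.hstack([cv2.resize(im[175:285,215:375,::-1],(436,300)),cv2.resize(w[:270,140:420,::-1],(311,300))]))
def reds(n,b,z):
    hsv=cv2.cvtColor(b,cv2.COLOR_RGB2HSV);m=((hsv[...,0]<8)|(hsv[...,0]>172))&(hsv[...,1]>140)&(hsv[...,2]>70)
    k,l,st,ce=cv2.connectedComponentsWithStats(m.astype('uint8'))
    for i in range(1,k):
        if st[i,4]>25:
            f=Rt@(ray(n,ce[i],z)[:2]-[.5625,-.2485]);print(n,st[i],'fixture at z',z,f.round(4))
reds('side',im,.083);reds('side',im,.06);reds('wrist',w,.085)
E
```

```text
[ 0.40006408 -0.24252008  0.168617  ] [ 0.02726687  0.52235167 -0.63110097] 11.9
side [306 214   7   5  27] fixture at z 0.083 [-0.0052  0.0015]
side [339 219   7  20 100] fixture at z 0.083 [ 0.0231 -0.0864]
side [306 214   7   5  27] fixture at z 0.06 [0.0205 0.038 ]
side [339 219   7  20 100] fixture at z 0.06 [ 0.0499 -0.0533]
```

```bash
python3 -c "
from rig import env
print(env.close_job())"
```

```text
the job is handed in; nothing more can be done
None
```

The job is handed in. I pushed the red peg clockwise with the closed fingertips from a cam angle of about 1.75 rad to its low point. I then pushed the carriage by its rubber pad until it met its stop. The hand-in itself gave no verdict.

**Cam:** before the carriage push, the peg in the side view put the cam at about −1° to −2.5° of its low point, while the red dot gave about +4°. After the carriage push, the peg was still at fixture (50, −53) mm, so the cam had stayed at about 0.

**Carriage:** contact began at about TCP x 0.43 m, and the force rose to 32 N at x = 0.4745 m, which is about 45 mm of travel. The cap of the vial then measured fixture x = −5 mm, y = +1.5 mm, where it should be with the carriage fully home. I did not measure its tilt.

**Arm:** it ended clear, raised behind the fixture and reading about zero force, at about 12 s on the robot's clock.

**Disagreements:**
- With the gripper shut, the fingertips in both camera views stood about 28 mm farther back than the 17 mm ahead of the TCP given. I went by the pictures, and lowering the tool over the plate without contact bore them out.
- The picture limit of 12 was reached, so the last check was by colour mask only and not by eye. I did not measure the bottles and other things around the fixture at the end.

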